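# Roll the trim tiles flush on the daisy plaque

## Robot

A 6-joint arm with a two-finger parallel gripper is mounted at the origin on the work surface. World frame = base frame: x ahead of the robot, y to its left, z up, the work surface at z = 0. Lengths are in mm, angles in degrees, forces in N, time in s.
With the tool pointing down it reaches from about 300 to 850 mm from the base axis. Payload 4.2 kg.
Tool frame: the origin (TCP) lies at the very end of the fingers, on their centre line; the grasp point (between the pads) lies 19 mm behind it (hold_point_z is the z of the grasp point in the tool frame, in mm); z points along the fingers, y is the direction in which the jaws open and shut (so a half turn about z gives the same grasp; the last joint's range is limited). The gripper opens to 91 mm and grips with 3 to 60 N. Pads are 32 mm wide; open, the fingers measure 118 mm over their backs; the gripper's body (76 mm by 178 mm) begins 60 mm behind the grasp point.
Start: joints at [-75.974, 18.312, 89.639, -0, 72.044, -1.146], TCP at [150.489, -554.974, 213.976] pointing down, gripper open.
Joint ranges: [-177.97, 177.97], [-48.28, 115.42], [12.27, 149.76], [-77.06, 257.06], [2.81, 150.46], [-146.56, 146.56]. Speed limits (degrees/s): [147.25, 147.25, 180, 180, 180, 180].

## Interface

Orientations are given as [roll, pitch, yaw] about the fixed x, y, z axes, in that order (R = Rz(yaw) Ry(pitch) Rx(roll)).
In Python, from workcell import state, grab_frame, job_done, hold_point_z gives the robot as it stands. The module is installed in compiled form; this text tells all that it offers.
- The arm moves only by the shell command python3 -m creep 'ROWS' [FORCE]. ROWS is JSON, a list of rows, each a list of 7 numbers: the closure, from 0 (fully open) to 1 (shut), then the shift along the tool's x, y, z in mm, then the turn, a rotation vector about the tool's x, y, z in degrees. A call has 1 to 5 rows; each row shifts and turns the commanded pose from where the row before left it, along the tool's axes as they then stand; what a row does not reach is not made up. A row lasts 1/8 s, in which the tool goes at most 62.5 mm and 10.7 degrees, less where a joint would pass 70% of its speed; a pose out of reach is approached as far as the arm can. A call is refused whole if a number of a shift passes 62.5 or a number of a turn 10.7, either way. A call with a gripper value outside its range is refused whole. The fingers move at their own pace and stop on an object; FORCE is the grip in N (left out, the last holds). Time passes only in rows, so rows that do not move let the fingers close. It gives the time, the measured TCP pose, the force and the opening at its end, in the units of the state.
- state(): the state, without advancing time (a new reading comes with each control period).
- grab_frame(name): name is "scene" or "top" or "wrist"; returns a dict with "frame" (480x640x3 uint8, red, green, blue), "fx", "fy", "cx", "cy" (pixels), "view" (4x4, takes a point from world to camera coordinates). Camera axes: x right, y down, z forward; pixel columns grow to the right and rows downward; lengths in mm; the calibration is good to about 2 mm. The wrist camera is an equidistant fisheye: a pixel r from the principal point sees the ray r / f radians off the axis. A picture is of the moment at which its call begins. There is no depth.
- job_done(): hands the job in, once; it reports no verdict.
The state is a dict: "time_s": time; "qpos": joint angles; "qvel": joint speeds; "effort": joint torques, N m; "ee_pos": TCP position; "ee_rot": TCP orientation; "force": force on the tool from outside, world axes, zero at the start; "torque": the same for the moment, N m; "gripper_width": finger opening in mm.
Only numpy, scipy, OpenCV 4.12 (cv2) and the standard library are available. Lean on these libraries where they do the work, as an engineer would, in place of code of your own. Each camera call takes 0.05 s, during which the arm holds its last target.

## Task

Take the blue-handled roller with the black rubber drum out of its rest and roll it firmly along the row of three teal trim tiles on the daisy plaque, so that its drum turns and all three tiles end flush with the plaque. Then put the roller back upright in its rest. Press the tiles with the roller only, not with the gripper, and leave the red-handled carved roller where it is.

Things in the scene. Friction and masses are not known exactly. Their poses are not given: they have to be found in the camera images.
- roller: The roller to use, 0.38 kg: black rubber drum (diameter 40, length 40 mm, turns freely) under a wooden sole (50 along x, 90 along y, 44 to 52 mm above the origin) with an upright blue grip block on its middle (50 along x, 30 along y, from 52 to 97 mm up; grasp from above across the 30 mm). Origin: lowest point of the drum, under the middle. z up, x along the axle, y the way it rolls.
- drum (a joint): Angle turned by the roller's drum about its axle (rad, 0 at the start, no end stops); 20 mm of rolling is 1 rad.
- rest: The blue roller's rest, fixed: aluminium base 64 x 100 mm with two walls across y, 60 long, 10 thick, 50 mm high, 62 mm apart inside. The sole lies on the walls, the drum hangs between them, roller y along rest y (either way round), roller origin 6 mm above the rest's. Origin: centre of the underside, on the table. The carved roller has a like rest of its own.
- panel: Mauve daisy plaque in a fixed plywood jig, 190 x 226 mm, top 24 mm above the table. The strip of three teal trim tiles (30 wide, 180 mm long) runs along one edge. Origin: on the table under the strip's middle; y along the strip, x across it to the daisy (plaque from x -28 to 162 mm), z up. Both sides of the strip are level with a flush tile; the drum, wider than the strip, rides on them.
- tile_a (a joint): Push-fit trim tile centred at y = -60 mm of the panel, 58 mm long, ends rounded. Value: how far it is pressed down (m). At 0 its top is 6 mm above the plaque's (30 mm above the table); 0.006 is flush; stop at 0.0065. Starts at 0 to 0.0015. It yields to about 8 N and stays where pressed.
- tile_b (a joint): The same, the middle tile, at y = 0 of the panel.
- tile_c (a joint): The same, the tile at y = +60 mm of the panel.
- carved_roller: The roller to leave alone: same size and shape, but with a red grip and a ringed wooden drum. Origin and axes as for the other roller.
Things that resemble listed ones, but are neither listed nor needed, are in the scene too. Leave any green look-alike of the roller alone.

How it is judged (in metres and radians):
On the way:
1. the drum has been rolled along the strip (turned at least 2.5 rad) and all three trim tiles are flush (value of joint each of tile_a, tile_b, tile_c above 0.0045 m and (value of joint drum above 2.5 rad or value of joint drum below -2.5 rad)), for 0.1 s.
At the end, for the whole second after the job is handed in: All three tiles are pressed to within 1.5 mm of flush, and the blue roller stands still in its rest: within 25 mm of its middle, upright within 10 degrees, its sole down on the walls (drum's lowest point 2 to 12 mm above the table) (value of joint each of tile_a, tile_b, tile_c above 0.0045 m and horizontal distance between roller and rest below 0.025 m and height (world z) of roller between 0.002 and 0.012 m and angle between roller's own z axis and vertical below 0.17 rad and linear speed of roller below 0.02 m/s); the robot touches nothing.
It fails at once if the gripper or arm presses on the plaque or its tiles (contact force between any of the fingers, the arm and panel above 3 N).
It fails at once if the red carved roller is moved more than 20 mm (distance of carved_roller from where it was at the start of the episode above 0.02 m).
It also fails if it takes over 54 s, if anything falls off the work surface, if the arm or the gripper's body presses on something with over 40 N, if the wrist force passes 120 N, or if a joint passes its speed limit or range.

## Working session

There is one attempt and no reset: what is moved stays moved. The work goes in short steps, Python scripts to look and compute and a shell command to move; the robot and the scene stay as the last step left them, time stands still between calls to the robot, and variables do not carry over. Pictures are saved under pics/ and viewed, and the job is handed in when it is done.

```bash
mkdir -p pics
python3 - <<'E'
from workcell import state, grab_frame, hold_point_z
import cv2, json
print(state(), hold_point_z)
for n in ("scene","top","wrist"):
    f=grab_frame(n); cv2.imwrite(f"pics/{n}0.png",f["frame"][:,:,::-1])
    print(n,f["fx"],f["fy"],f["cx"],f["cy"],f["view"])
E
```

```text
{'time_s': 0.0, 'qpos': array([-7.59751034e+01,  1.83512797e+01,  8.97075976e+01, -1.12947807e-03,
        7.20421191e+01, -1.14619731e+00]), 'qvel': array([-0.00354196,  0.05452143,  0.04102969, -0.06366587,  0.03854028,
        0.09817716]), 'effort': array([-1.62628676e-03, -4.12465203e+01, -2.31974423e+01,  7.25781801e-02,
        4.58297809e-02, -1.44648866e-04]), 'ee_pos': array([ 150.34784124, -554.47060931,  213.11581917]), 'ee_rot': array([-1.79899002e+02, -9.46664978e-04,  1.51714422e+01]), 'force': array([ 0.63594729,  0.94857523, -0.08641051]), 'torque': array([ 0.02533367, -0.03251507, -0.05838284]), 'gripper_width': 91.06603559666691} -18.8
scene 477.6535996291548 477.6535996291548 306.2922996945839 231.73883959299434 [[-8.14076195e-03  9.99966057e-01  1.26963106e-03  8.09088738e+01]
 [ 7.50768996e-01  6.95069481e-03 -6.60528276e-01 -2.55035125e+02]
 [-6.60514681e-01 -4.42400382e-03 -7.50800097e-01  1.33592095e+03]
 [ 0.00000000e+00  0.00000000e+00  0.00000000e+00  1.00000000e+00]]
top 548.7032038943091 548.7032038943091 323.86946373732377 225.23441700444525 [[ 7.84992023e-04 -9.99986980e-01 -5.04211821e-03 -4.68511575e+01]
 [-9.84303352e-01  1.17188650e-04 -1.76484835e-01  4.07382582e+02]
 [ 1.76483129e-01  5.10151305e-03 -9.84290445e-01  1.43962380e+03]
 [ 0.00000000e+00  0.00000000e+00  0.00000000e+00  1.00000000e+00]]
wrist 371.64829954431775 371.64829954431775 317.86880835435653 244.64469082030578 [[ 2.61321407e-01 -9.65250759e-01 -1.44738579e-03 -5.74492470e+02]
 [-9.25954109e-01 -2.51105602e-01  2.82054895e-01 -3.17703550e+01]
 [-2.72617148e-01 -7.23667692e-02 -9.59397176e-01  3.90684210e+02]
 [ 0.00000000e+00  0.00000000e+00  0.00000000e+00  1.00000000e+00]]
```

View pics/scene0.png

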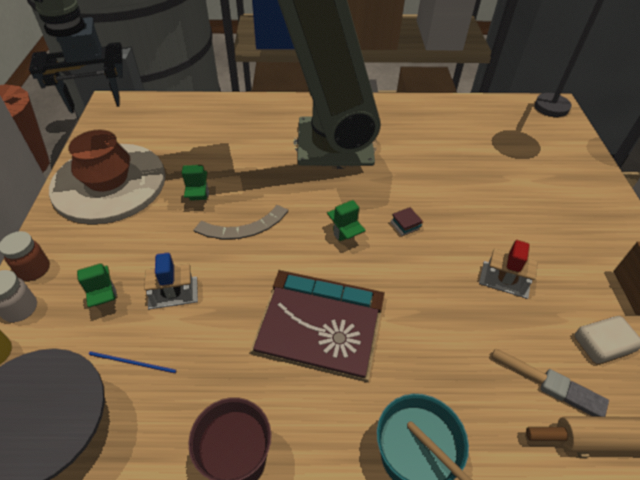

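View pics/top0.png

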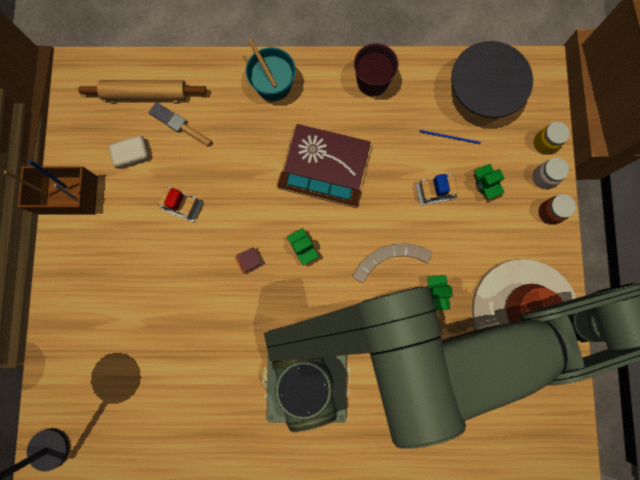

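View pics/wrist0.png

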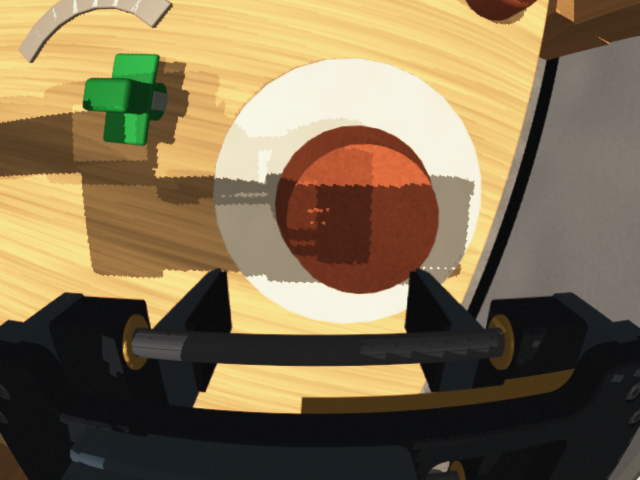

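Candidates (top view): the blue-grip roller at (442,185), the red carved roller at (173,198), and green look-alikes at (489,182), (302,247) and (440,292). By the description I choose the blue one at (442,185) and check it in a close crop.

```bash
cat > h.py <<'E'
import numpy as np, cv2
from workcell import state, grab_frame
def ray(f,px):
    px=np.atleast_2d(px).astype(float); V=np.array(f["view"]); R,t=V[:3,:3],V[:3,3]
    d=np.c_[(px[:,0]-f["cx"])/f["fx"],(px[:,1]-f["cy"])/f["fy"],np.ones(len(px))]
    if f.get("fish"):
        r=np.hypot(d[:,0],d[:,1]); s=np.where(r>0,np.sin(r)/np.maximum(r,1e-9),1); d=np.c_[d[:,0]*s,d[:,1]*s,np.cos(r)]
    return -R.T@t, d@R
def onz(f,px,z):
    o,d=ray(f,px); return o+d*((z-o[2])/d[:,2])[:,None]
def proj(f,P):
    V=np.array(f["view"]); p=np.atleast_2d(P)@V[:3,:3].T+V[:3,3]
    return np.c_[p[:,0]/p[:,2]*f["fx"]+f["cx"],p[:,1]/p[:,2]*f["fy"]+f["cy"]]
def grab(n):
    f=grab_frame(n); f["fish"]=n=="wrist"; f["bgr"]=np.ascontiguousarray(f["frame"][:,:,::-1]); return f
E
python3 - <<'E'
from h import *
t=grab("top"); s=grab("scene")
a=cv2.resize(t["bgr"][160:220,400:480],None,fx=5,fy=5,interpolation=cv2.INTER_CUBIC)
b=cv2.resize(s["bgr"][245:315,135:215],None,fx=5,fy=5,interpolation=cv2.INTER_CUBIC)
o=np.zeros((350,800,3),np.uint8);o[:300,:400]=a;o[:350,400:]=b
cv2.imwrite("pics/crop1.png",o)
for f,n in((t,"top"),(s,"scene")):
    h=cv2.cvtColor(f["bgr"],cv2.COLOR_BGR2HSV)
    m=cv2.inRange(h,(105,150,60),(125,255,255)); 
    for c in cv2.findContours(m,0,1)[0]:
        if cv2.contourArea(c)>60: print(n,"blue",cv2.minAreaRect(c),cv2.contourArea(c))
    m=cv2.inRange(h,(85,90,40),(100,255,255))
    for c in cv2.findContours(m,0,1)[0]:
        if 60<cv2.contourArea(c)<1500:
            r=cv2.minAreaRect(c); print(n,"teal",r, onz(f,[r[0]],29.5)[0].round(1))
E
```

```text
top blue ((442.076904296875, 183.38461303710938), (17.650453567504883, 10.59027099609375), 78.69007110595703) 159.0
top teal ((318.85296630859375, 186.08824157714844), (64.75701141357422, 11.399173736572266), 14.03624439239502) [517.4 -32.9  29.5]
top teal ((270.5, 71.0), (46.0, 47.0), 90.0) [854.7 105.6  29.5]
scene blue ((131.99386596679688, 362.0290222167969), (85.90674591064453, 1.8971811532974243), 11.9761323928833) 73.0
scene blue ((163.0, 263.5), (19.0, 14.0), 90.0) 246.0
scene teal ((328.02459716796875, 289.88397216796875), (87.74464416503906, 14.288148880004883), 11.9761323928833) [523.  -32.6  29.5]
```

View pics/crop1.png

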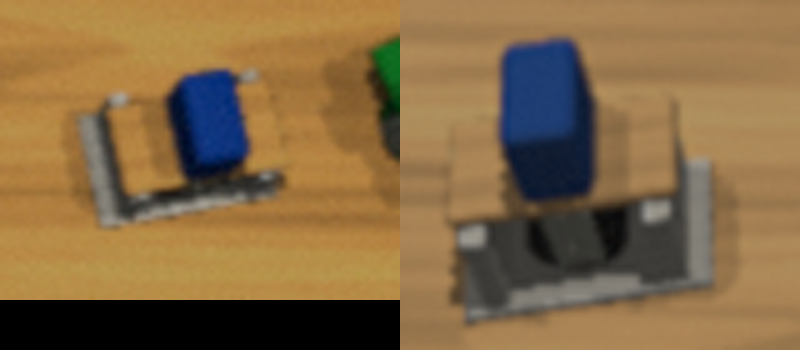

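The crop confirms it: blue grip, black drum hanging between the walls, wooden sole. Next I measure it, along with the strip and rest angles.

Run:
```python
from h import *
t=grab("top"); s=grab("scene")
h=cv2.cvtColor(t["bgr"],cv2.COLOR_BGR2HSV)
g=onz(t,[[442.1,183.0]],98)[0]; print("grip top",g.round(1))
g2=onz(s,[[135+550/5*0+543/5,245+90/5]],98)[0]; print("grip scene",g2.round(1))
# rest base edge
e=onz(t,[[400+105/5,160+225/5],[400+280/5,160+183/5]],3); d=e[0]-e[1]; print("rest yaw",np.degrees(np.arctan2(-d[0],d[1])))
for f,a in((t,14.036),(s,11.976)):
    c=np.array([318.85,186.09]) if f is t else np.array([328.02,289.88]); u=np.array([np.cos(np.radians(a)),np.sin(np.radians(a))])
    P=onz(f,[c-40*u,c+40*u],29.5); d=P[0]-P[1]; d=d if d[1]>0 else -d; print("strip yaw",np.degrees(np.arctan2(-d[0],d[1])))
a=cv2.resize(t["bgr"][115:215,270:380],None,fx=7,fy=6,interpolation=cv2.INTER_CUBIC)
cv2.imwrite("pics/panel1.png",a)
```

```text
grip top [ 508.2 -355.3   98. ]
grip scene [ 508.6 -198.6   98. ]
rest yaw 13.687135066770413
strip yaw -14.44500043244723
strip yaw -13.907941106988723
```

View pics/panel1.png

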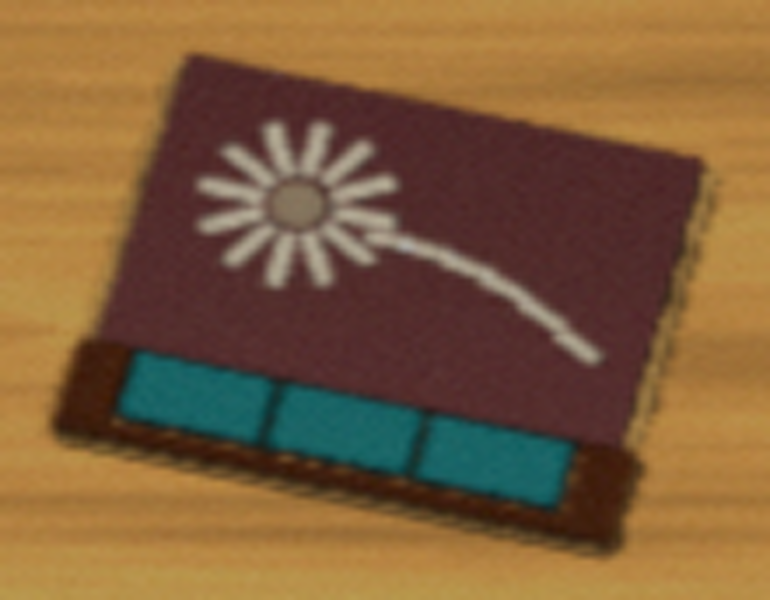

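The crop shows three tiles in the brown frame at about (120–575, 350–510). Tile_a is on the right (y = -60). I'll approach short of the roller for a wrist look.

```bash
python3 -m creep '[[0,50,-16,0,0,0,0.3],[0,50,-16,0,0,0,0.3],[0,50,-16,0,0,0,0.3],[0,50,-16,0,0,0,0.3],[0,50,-16,0,0,0,0.3]]' 40; python3 -m creep '[[0,30,-16,0,0,0,0],[0,0,0,0,0,0,0],[0,0,0,0,0,0,0]]'
python3 - <<'E'
from h import *
w=grab("wrist"); cv2.imwrite("pics/w1.png",w["bgr"]); print(state()["ee_pos"],state()["ee_rot"])
E
```

```text
time_s: 0.98
ee_pos: [373.6, -413.6, 214.1]
ee_rot: [180.0, -0.0, 13.7]
force: [0.2, -0.7, 0.3]
gripper_width: 91.1
time_s: 1.35
ee_pos: [397.2, -392.4, 213.9]
ee_rot: [180.0, 0.0, 13.7]
force: [-0.3, -0.5, 0.8]
gripper_width: 90.9
[ 396.96362148 -392.61817427  213.96312742] [1.79982853e+02 2.77091553e-02 1.36261953e+01]
```

View pics/w1.png

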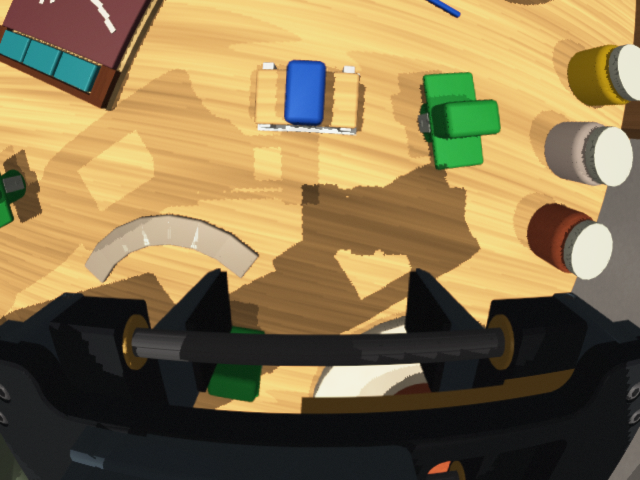

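Wrist view: blue grip top at about (306,92), its sole over the walls from x=256 to 362, with a green look-alike to the right at (465,120) about 60 px clear.

Run:
```python
from h import *
w=grab("wrist")
a=cv2.resize(w["bgr"][45:145,245:375],None,fx=6,fy=6,interpolation=cv2.INTER_CUBIC); cv2.imwrite("pics/w1c.png",a)
h=cv2.cvtColor(w["bgr"],cv2.COLOR_BGR2HSV); m=cv2.inRange(h,(105,120,110),(125,255,255)); m[:45]=0;m[140:]=0;
c=max(cv2.findContours(m,0,1)[0],key=cv2.contourArea); r=cv2.minAreaRect(c); print(r)
P=onz(w,cv2.boxPoints(r),103); print(P.round(1),P.mean(0).round(1))
print("scene",onz(grab("scene"),[[135+143/5,245+65/5]],103).round(1),"top",onz(grab("top"),[[400+205/5,160+118/5]],103).round(1))
```

```text
((304.0292663574219, 90.98738861083984), (37.48171615600586, 61.642303466796875), 3.2704875469207764)
[[ 481.5 -346.2  103. ]
 [ 528.2 -337.6  103. ]
 [ 532.8 -365.1  103. ]
 [ 486.2 -373.7  103. ]] [ 507.2 -355.7  103. ]
scene [[ 501.6 -354.4  103. ]] top [[ 505.3 -351.3  103. ]]
```

View pics/w1c.png

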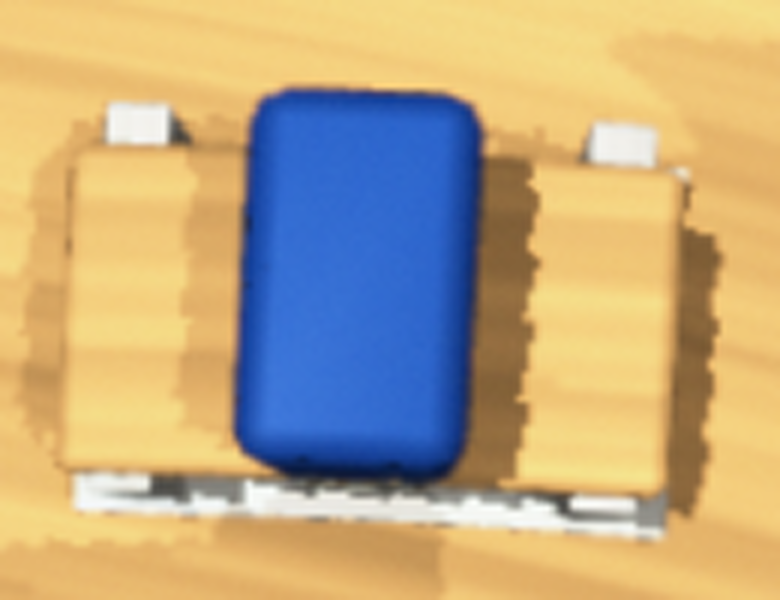

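Run:
```python
from h import *
w=grab("wrist")
q=lambda L:np.array(L)/6+[245,45]
S=onz(w,q([[72,147],[683,170],[665,490],[65,468]]),58); print(S.round(1),S.mean(0).round(1))
d=S[0]+S[3]-S[1]-S[2]; print("len",np.linalg.norm(d)/2,"yaw",np.degrees(np.arctan2(-d[0],d[1])))
d=S[0]+S[1]-S[3]-S[2]; print("wid",np.linalg.norm(d)/2,"yaw",np.degrees(np.arctan2(d[1],d[0])))
# wall tops far ends
W=onz(w,q([[107,102],[168,102],[590,122],[657,128]]),50); print(W.round(1)); d=W[0]-W[3]; print("yaw walls",np.degrees(np.arctan2(-d[0],d[1])), np.linalg.norm(d))
B=onz(w,q([[75,508],[660,538]]),6); d=B[0]-B[1]; print(B.round(1),np.degrees(np.arctan2(-d[0],d[1])),np.linalg.norm(d))
```

```text
[[ 522.5 -308.5   58. ]
 [ 539.  -395.1   58. ]
 [ 492.2 -403.9   58. ]
 [ 475.6 -318.6   58. ]] [ 507.3 -356.5   58. ]
len 87.50958846051577 yaw 10.90978050833017
wid 47.80856444450581 yaw 11.36133798511027
[[ 531.5 -310.4   50. ]
 [ 533.3 -319.4   50. ]
 [ 544.3 -380.6   50. ]
 [ 545.9 -390.4   50. ]]
yaw walls 10.220033575484212 81.30577465556001
[[ 469.5 -312.9    6. ]
 [ 486.9 -409.8    6. ]] 10.21371561372138 98.38618501214863
```

Roller centre (507.5,-356) with yaw about 10.8°; the sizes match the description. Rest centre is about (509,-356) with yaw 10.2°. Moving over it.

```bash
python3 -m creep '[[0,0,0,0,0,0,2.8],[0,40,-5,0,0,0,0],[0,40,-5,0,0,0,0],[0,35.4,-5,0,0,0,0],[0,0,0,40,0,0,0]]' 45; python3 -m creep '[[0,0,0,20,0,0,0],[0,0,0,0,0,0,0],[0,0,0,0,0,0,0]]'
python3 - <<'E'
from h import *
w=grab("wrist"); cv2.imwrite("pics/w2.png",w["bgr"]); print(state()["ee_pos"],state()["ee_rot"])
E
```

```text
time_s: 2.22
ee_pos: [512.1, -356.6, 176.3]
ee_rot: [179.6, -0.4, 11.0]
force: [-0.1, 0.8, -0.1]
gripper_width: 91.2
time_s: 2.6
ee_pos: [508.5, -356.3, 155.0]
ee_rot: [179.9, -0.1, 10.8]
force: [0.0, 0.2, 0.1]
gripper_width: 91.5
[ 508.65452874 -356.34903535  155.39018064] [ 1.79887103e+02 -1.02832712e-01  1.08355701e+01]
```

View pics/w2.png

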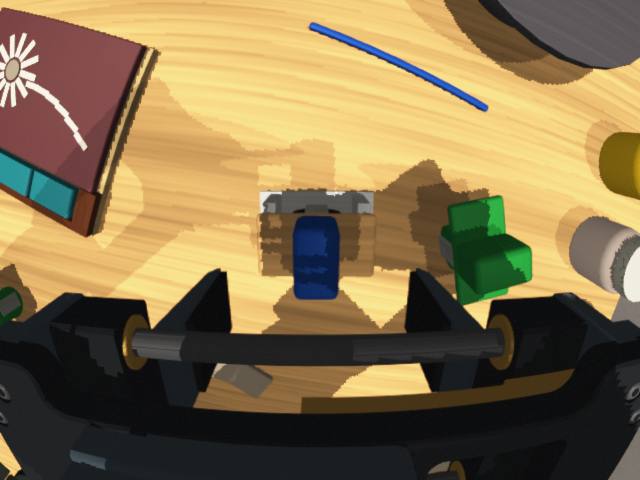

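The grip at (316,258) lies centred between the fingers at (220,290) and (420,290). I'll descend and grip.

```bash
python3 -m creep '[[0,-1,0,30,0,0,0],[0,0,0,30,0,0,0],[0,0,0,20,0,0,0],[0,0,0,11,0,0,0],[0,0,0,0,0,0,0]]' 50; python3 -m creep '[[0.8,0,0,0,0,0,0],[0.8,0,0,0,0,0,0],[0.8,0,0,0,0,0,0],[0.8,0,0,0,0,0,0],[0.8,0,0,0,0,0,0]]' 50
```

```text
time_s: 3.28
ee_pos: [507.3, -355.9, 63.2]
ee_rot: [180.0, -0.0, 10.9]
force: [-0.0, 0.8, 1.1]
gripper_width: 91.3
time_s: 3.9
ee_pos: [507.2, -355.7, 63.0]
ee_rot: [180.0, -0.0, 10.9]
force: [0.1, 0.6, 0.2]
gripper_width: 44.3
```

```bash
python3 -m creep '[[1,0,0,0,0,0,0],[1,0,0,0,0,0,0],[1,0,0,0,0,0,0],[1,0,0,0,0,0,0]]' 50
```

```text
time_s: 4.4
ee_pos: [507.1, -355.6, 62.9]
ee_rot: [-180.0, 0.0, 10.9]
force: [-0.6, -0.1, 0.2]
gripper_width: 29.7
```

Gripped at 29.7 mm width. I'll raise the force, lift, and carry toward the panel, checking the lift on the way.

```bash
python3 -m creep '[[1,0,0,0,0,0,0],[1,0,0,-20,0,0,0],[1,0,0,-35,0,0,0],[1,0,0,-35,0,0,0],[1,0,0,0,0,0,0]]' 60; python3 -m creep '[[1,-6,-45,0,0,0,0],[1,-6,-55,0,0,0,0],[1,-6,-55,0,0,0,0],[1,-6,-55,0,0,0,0],[1,-6,-45,0,0,0,0]]'; python3 -m creep '[[1,0,0,0,0,0,8.4],[1,0,0,0,0,0,8.4],[1,0,0,0,0,0,8.3],[1,0,0,0,0,0,0],[1,0,0,0,0,0,0]]'
python3 - <<'E'
from h import *
for n in("wrist","scene"):
  w=grab(n); cv2.imwrite(f"pics/{n}3.png",w["bgr"])
print(state()["ee_pos"],state()["ee_rot"])
E
```

```text
time_s: 5.03
ee_pos: [508.5, -356.7, 155.0]
ee_rot: [179.8, -0.2, 10.9]
force: [0.6, 0.1, -4.2]
gripper_width: 29.8
time_s: 5.65
ee_pos: [427.2, -108.7, 150.8]
ee_rot: [-179.9, 0.2, 10.9]
force: [0.6, 0.6, -4.0]
gripper_width: 29.7
time_s: 6.28
ee_pos: [428.9, -110.8, 151.9]
ee_rot: [180.0, 0.1, -14.1]
force: [-0.1, -0.4, -4.0]
gripper_width: 29.9
[ 429.30329946 -110.89952481  152.38549536] [ 1.79997204e+02  5.98835062e-02 -1.41615876e+01]
```

View pics/wrist3.png

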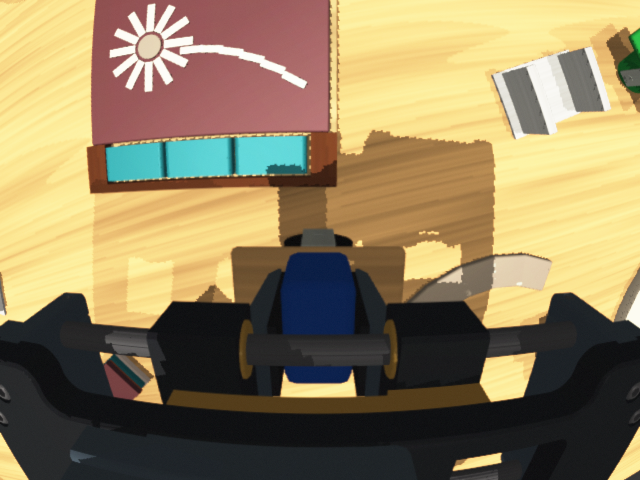

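View pics/scene3.png

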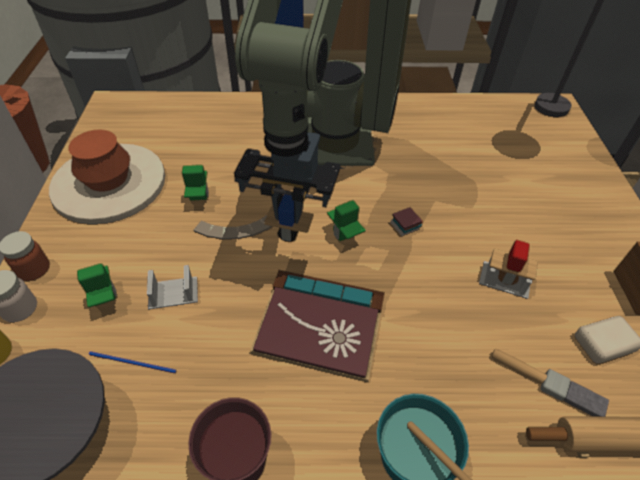

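The roller is held square with the rest empty at (550,90). The strip lies at (105–308, 135–182) in the wrist view. Measuring it and the empty rest.

Run:
```python
from h import *
w=grab("wrist")
h=cv2.cvtColor(w["bgr"],cv2.COLOR_BGR2HSV); m=cv2.inRange(h,(82,90,60),(100,255,255)); m[:120]=0;m[195:]=0; m[:,:90]=0;m[:,320:]=0
a=cv2.resize(w["bgr"][120:200,80:345],None,fx=3,fy=3,interpolation=cv2.INTER_CUBIC)
b=cv2.resize(w["bgr"][40:145,480:615],None,fx=3,fy=3,interpolation=cv2.INTER_CUBIC)
o=np.zeros((560,800,3),np.uint8); o[:240,:795]=a; o[240:555,:405]=b; cv2.imwrite("pics/c3.png",o)
C=[]
for c in cv2.findContours(m,0,1)[0]:
    if cv2.contourArea(c)>100:
        P=onz(w,c.reshape(-1,2),29.5)[:,:2].astype(np.float32); r=cv2.minAreaRect(P); print(np.round(r[0],1),np.round(r[1],1),round(r[2],1))
```

```text
[517.3 -33.4] [175.9  30.3] 75.6
```

View pics/c3.png

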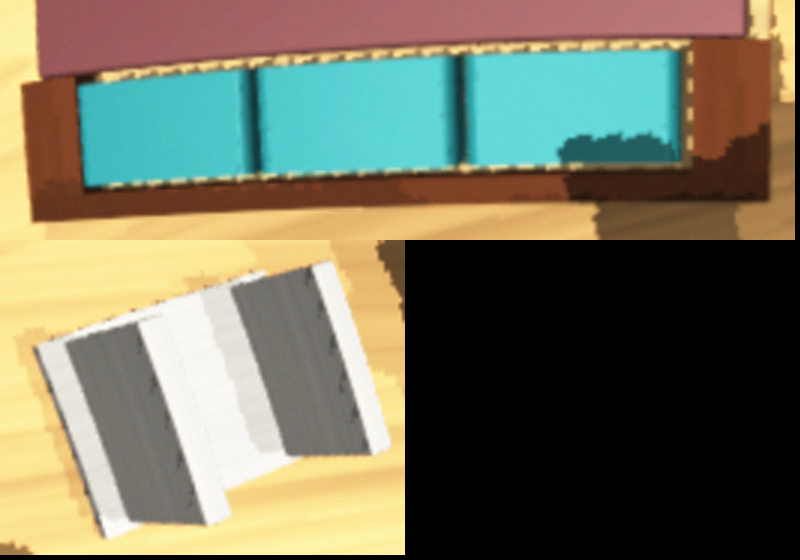

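Strip centre (517.4,-33.2), yaw -14.4°, 176 x 30 mm, which agrees with the top camera. I'll go above tile_a at (502.5,-91).

```bash
python3 -m creep '[[1,33,-19,0,0,0,0.2],[1,33,-18,0,0,0,0],[1,0,0,30,0,0,0],[1,0,0,24,0,0,0],[1,0,0,0,0,0,0]]' 60; python3 -m creep '[[1,0,0,0,0,0,0],[1,0,0,0,0,0,0]]'
python3 - <<'E'
from h import *
for n in("wrist","top"):
  w=grab(n); cv2.imwrite(f"pics/{n}4.png",w["bgr"])
s=state();print(s["ee_pos"],s["ee_rot"],s["force"])
E
```

```text
time_s: 7.05
ee_pos: [501.2, -91.1, 97.2]
ee_rot: [180.0, 0.3, -14.4]
force: [-0.1, 0.3, -4.9]
gripper_width: 29.9
time_s: 7.3
ee_pos: [503.7, -91.7, 100.2]
ee_rot: [-180.0, -0.2, -14.4]
force: [-0.4, 0.1, -4.1]
gripper_width: 29.5
[503.30125749 -91.61325392  99.91240537] [ 1.79999799e+02 -1.17775128e-01 -1.44291824e+01] [ 0.62670293  0.96226469 -3.902221  ]
```

View pics/wrist4.png

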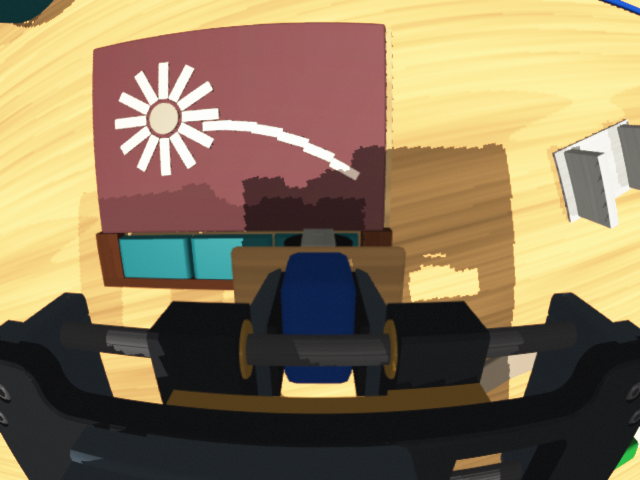

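The drum hangs above tile_a at (318,240). I'll lower in small steps, watching force. Contact is expected at about TCP z = 86.

```bash
python3 -m creep '[[1,0,0,6,0,0,0],[1,0,0,5,0,0,0],[1,0,0,2,0,0,0],[1,0,0,0,0,0,0]]'; python3 -m creep '[[1,0,0,2,0,0,0],[1,0,0,0,0,0,0]]';python3 -m creep '[[1,0,0,2,0,0,0],[1,0,0,0,0,0,0]]'
```

```text
time_s: 7.9
ee_pos: [502.7, -91.4, 85.7]
ee_rot: [180.0, 0.0, -14.4]
force: [0.8, -0.2, -4.2]
gripper_width: 30.1
time_s: 8.15
ee_pos: [503.0, -91.5, 84.5]
ee_rot: [180.0, -0.0, -14.4]
force: [-0.7, 0.7, 2.0]
gripper_width: 30.3
time_s: 8.4
ee_pos: [503.0, -91.5, 82.2]
ee_rot: [180.0, -0.0, -14.4]
force: [-1.2, 0.3, 3.9]
gripper_width: 29.7
```

```bash
python3 -m creep '[[1,0,0,2,0,0,0],[1,0,0,0,0,0,0]]';python3 -m creep '[[1,0,0,2,0,0,0],[1,0,0,0,0,0,0]]'; python3 -m creep '[[1,0,0,1,0,0,0],[1,0,0,0,0,0,0]]'
```

```text
time_s: 8.65
ee_pos: [503.0, -91.5, 80.5]
ee_rot: [180.0, -0.0, -14.4]
force: [-1.8, 1.1, 7.8]
gripper_width: 29.8
time_s: 8.9
ee_pos: [503.1, -91.5, 80.2]
ee_rot: [-180.0, -0.1, -14.4]
force: [-4.8, 1.8, 19.3]
gripper_width: 30.0
time_s: 9.15
ee_pos: [503.1, -91.5, 80.1]
ee_rot: [-180.0, -0.1, -14.4]
force: [-8.2, 1.2, 26.2]
gripper_width: 29.4
```

Tile_a bottomed with about 30 N of press. Now rolling along the strip (+y of the panel = tool -y).

```bash
for i in 1; do python3 -m creep '[[1,0,-8,0,0,0,0],[1,0,-8,0,0,0,0],[1,0,-8,0,0,0,0],[1,0,-8,0,0,0,0]]'; done; python3 -m creep '[[1,0,-8,0,0,0,0],[1,0,-8,0,0,0,0],[1,0,-8,0,0,0,0],[1,0,-8,0,0,0,0]]'
```

```text
time_s: 9.65
ee_pos: [510.9, -62.2, 80.1]
ee_rot: [179.8, -0.1, -14.3]
force: [-7.8, -2.8, 23.7]
gripper_width: 30.2
time_s: 10.15
ee_pos: [519.3, -29.6, 80.1]
ee_rot: [180.0, -0.1, -14.4]
force: [-6.9, 0.2, 25.2]
gripper_width: 30.0
```

```bash
python3 -m creep '[[1,0,-8,0,0,0,0],[1,0,-8,0,0,0,0],[1,0,-8,0,0,0,0],[1,0,-8,0,0,0,0]]'; python3 -m creep '[[1,0,-8,0,0,0,0],[1,0,-8,0,0,0,0],[1,0,-8,0,0,0,0],[1,0,0,0,0,0,0]]'; python3 -m creep '[[1,0,-8,0,0,0,0],[1,0,-6,0,0,0,0],[1,0,0,0,0,0,0]]'
```

```text
time_s: 10.65
ee_pos: [527.1, 0.7, 80.1]
ee_rot: [179.9, -0.2, -14.4]
force: [-8.1, -1.2, 24.1]
gripper_width: 29.6
time_s: 11.15
ee_pos: [533.7, 25.9, 80.2]
ee_rot: [-179.9, -0.2, -14.4]
force: [-6.2, 2.5, 23.1]
gripper_width: 29.7
time_s: 11.52
ee_pos: [537.1, 39.4, 80.1]
ee_rot: [-179.9, -0.2, -14.4]
force: [-7.4, 2.0, 22.3]
gripper_width: 29.9
```

All three tiles pressed, with z steady at 80.1 and about 6.7 rad of travel. Lifting and inspecting.

```bash
python3 -m creep '[[1,0,0,-20,0,0,0],[1,0,0,-40,0,0,0],[1,-40,30,-10,0,0,0],[1,-40,45,0,0,0,0],[1,0,50,0,0,0,0]]'; python3 -m creep '[[1,0,20,0,0,0,0],[1,0,0,0,0,0,0],[1,0,0,0,0,0,0]]'
python3 - <<'E'
from h import *
w=grab("wrist"); cv2.imwrite("pics/w5.png",w["bgr"]); s=state();print(s["ee_pos"],s["ee_rot"],s["force"])
t=grab("scene"); 
cv2.imwrite("pics/s5.png",cv2.resize(t["bgr"][255:385,240:400],None,fx=4.5,fy=4.5,interpolation=cv2.INTER_CUBIC))
E
```

```text
time_s: 12.15
ee_pos: [423.6, -62.5, 145.7]
ee_rot: [180.0, 0.2, -14.3]
force: [1.9, -0.3, -3.2]
gripper_width: 29.7
time_s: 12.52
ee_pos: [422.5, -81.7, 146.3]
ee_rot: [-180.0, 0.0, -14.4]
force: [0.3, -0.6, -3.7]
gripper_width: 30.0
[422.66331376 -81.49922434 146.45658227] [-1.79984763e+02  3.62081286e-02 -1.43902772e+01] [ 0.18764545  0.07088518 -3.91782517]
```

View pics/w5.png

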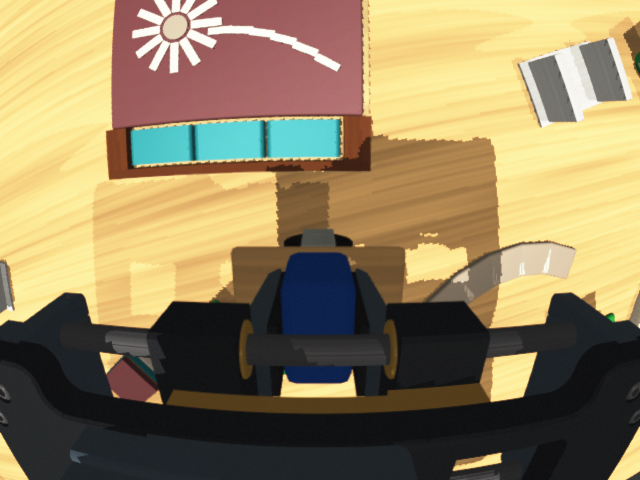

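View pics/s5.png

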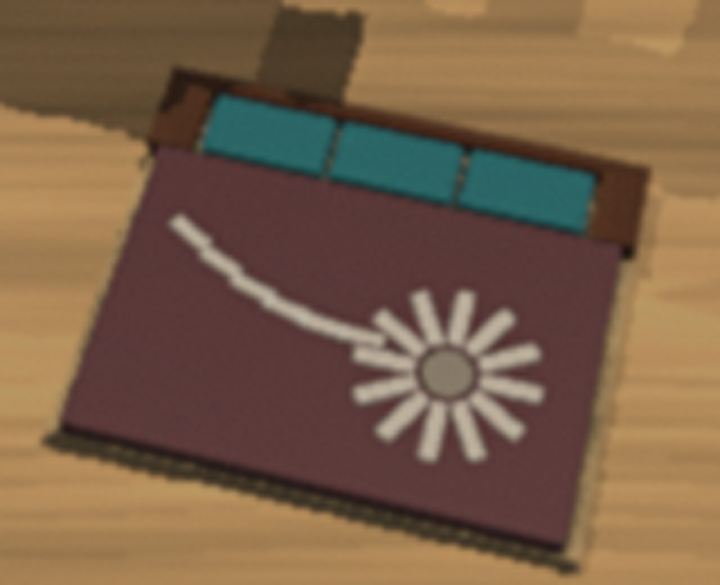

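The tiles look level with the frame in both views: wrist strip (132–343, 120–165), no shadow steps in the scene crop. The roller sits unchanged in the grip, so I'll return to the recorded grasp pose above the rest.

```bash
python3 -m creep '[[1,0,0,0,0,0,-8.4],[1,0,0,0,0,0,-8.4],[1,0,0,0,0,0,-8.5],[1,5,35,0,0,0,0],[1,5,50,0,0,0,0]]'; python3 -m creep '[[1,5,55,0,0,0,0],[1,5,55,0,0,0,0],[1,6,50,0,0,0,0],[1,5,40,0,0,0,0],[1,0,0,0,0,0,0]]';python3 -m creep '[[1,0,0,0,0,0,0],[1,0,0,0,0,0,0],[1,0,0,0,0,0,0]]'
python3 - <<'E'
from h import *
w=grab("wrist"); cv2.imwrite("pics/w6.png",w["bgr"]); s=state();print(s["ee_pos"],s["ee_rot"],s["force"])
E
```

```text
time_s: 13.25
ee_pos: [449.1, -163.0, 146.9]
ee_rot: [-180.0, -0.0, 11.1]
force: [0.1, 0.1, -3.1]
gripper_width: 29.9
time_s: 13.88
ee_pos: [508.1, -358.2, 145.9]
ee_rot: [180.0, -0.0, 10.8]
force: [0.6, 1.3, -5.1]
gripper_width: 29.9
time_s: 14.25
ee_pos: [506.8, -355.2, 147.2]
ee_rot: [180.0, -0.0, 10.9]
force: [-0.1, -1.1, -3.3]
gripper_width: 29.5
[ 506.76394706 -355.39551811  147.24913103] [ 1.79988007e+02 -7.55674717e-03  1.09294158e+01] [ 0.10453284 -0.01484964 -3.74727917]
```

View pics/w6.png

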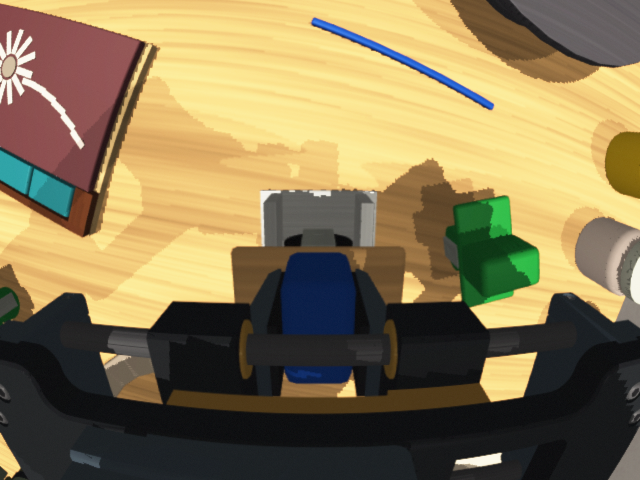

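The roller is over the empty rest, drum at (318,240) between walls at (268,220) and (370,220), square. Lowering, slow at the end.

```bash
python3 -m creep '[[1,0,0,25,0,0,0],[1,0,0,25,0,0,0],[1,0,0,15,0,0,0],[1,0,0,10,0,0,0],[1,0,0,0,0,0,0]]'; python3 -m creep '[[1,0,0,4,0,0,0],[1,0,0,2,0,0,0],[1,0,0,1.5,0,0,0],[1,0,0,0,0,0,0]]'
```

```text
time_s: 14.92
ee_pos: [506.6, -356.0, 71.6]
ee_rot: [-180.0, 0.0, 10.9]
force: [0.5, -0.1, -3.4]
gripper_width: 29.5
time_s: 15.42
ee_pos: [506.7, -356.2, 64.5]
ee_rot: [180.0, -0.0, 10.9]
force: [-0.9, 0.4, -4.0]
gripper_width: 29.4
```

```bash
python3 -m creep '[[1,0,0,1,0,0,0],[1,0,0,0,0,0,0]]';  python3 -m creep '[[1,0,0,1,0,0,0],[1,0,0,0,0,0,0]]'
```

```text
time_s: 15.68
ee_pos: [506.7, -356.2, 63.4]
ee_rot: [-180.0, 0.0, 10.9]
force: [0.3, 0.1, -3.6]
gripper_width: 29.6
time_s: 15.92
ee_pos: [506.8, -356.3, 62.9]
ee_rot: [180.0, -0.0, 10.9]
force: [-0.6, -0.4, 0.1]
gripper_width: 29.5
```

The weight has transferred: force is 0 at z = 62.9, the same as at the grasp. Releasing and rising.

```bash
python3 -m creep '[[0.6,0,0,0,0,0,0],[0.4,0,0,0,0,0,0],[0,0,0,0,0,0,0],[0,0,0,0,0,0,0],[0,0,0,0,0,0,0]]'; python3 -m creep '[[0,0,0,0,0,0,0],[0,0,0,0,0,0,0],[0,0,0,-10,0,0,0],[0,0,0,-30,0,0,0],[0,0,0,-40,0,0,0]]'; python3 -m creep '[[0,-30,0,-40,0,0,0],[0,-40,0,-30,0,0,0],[0,-40,0,0,0,0,0],[0,0,0,0,0,0,0],[0,0,0,0,0,0,0]]'
python3 - <<'E'
from h import *
w=grab("wrist"); cv2.imwrite("pics/w7.png",w["bgr"]); s=state();print(s["ee_pos"],s["force"])
h=cv2.cvtColor(w["bgr"],cv2.COLOR_BGR2HSV); m=cv2.inRange(h,(105,120,110),(125,255,255)); m[250:]=0; m[:,:200]=0;m[:,450:]=0
c=max(cv2.findContours(m,0,1)[0],key=cv2.contourArea); r=cv2.minAreaRect(c); P=onz(w,cv2.boxPoints(r),103); print(r,P.round(1),P.mean(0).round(1))
t=grab("scene"); cv2.imwrite("pics/s7.png",t["bgr"])
E
```

```text
time_s: 16.55
ee_pos: [506.7, -356.2, 62.5]
ee_rot: [180.0, -0.0, 10.9]
force: [-0.5, 0.6, 1.2]
gripper_width: 73.6
time_s: 17.18
ee_pos: [506.3, -355.9, 143.1]
ee_rot: [-179.9, 0.1, 10.9]
force: [0.8, 0.2, 0.1]
gripper_width: 91.0
time_s: 17.8
ee_pos: [399.2, -377.0, 212.9]
ee_rot: [180.0, -0.1, 10.9]
force: [1.0, 0.4, -1.0]
gripper_width: 91.1
[ 399.49369147 -376.88642358  212.5980939 ] [ 0.32336497  0.33220193 -0.24540654]
((317.5, 99.0), (62.0, 37.0), 90.0) [[ 527.6 -338.6  103. ]
 [ 532.8 -365.5  103. ]
 [ 486.3 -374.4  103. ]
 [ 481.1 -347.5  103. ]] [ 506.9 -356.5  103. ]
```

View pics/w7.png

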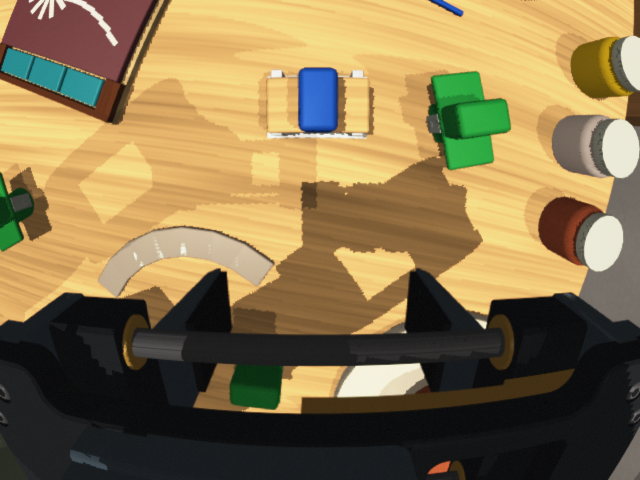

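View pics/s7.png

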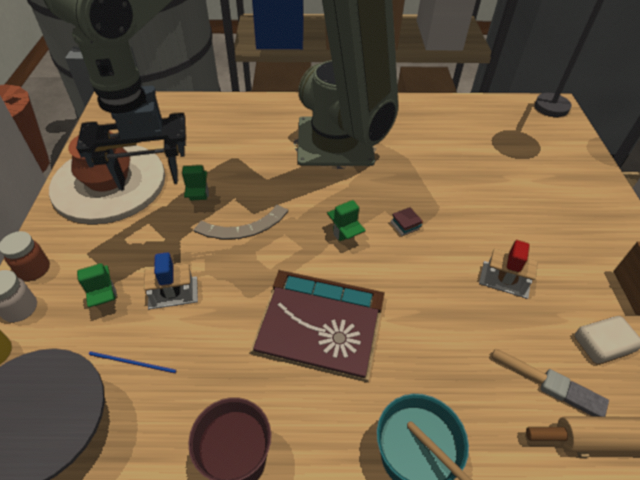

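The roller is back upright in its rest (wrist (318,99); grip centre (506.9,-356.5), under 1 mm from before). The red roller is unmoved at (517,255) in the scene view, the tiles look flush and the gripper is clear. Handing in.

```bash
python3 -c "
from workcell import job_done
print(job_done())"
```

```text
the job is handed in; nothing more can be done
None
```

I took the blue roller from its rest and pressed it onto tile_a. I then rolled it about 135 mm along the strip (about 6.7 rad by travel) at roughly 25–30 N, across all three tiles, and put it back in its rest. I handed the job in at about 18 s; no verdict was reported.

**Tiles:** the roller's height held at 80.1–80.2 mm over the whole strip, and all three tiles look flush in the wrist and scene pictures. I did not read the tile depths or the drum angle directly; both are inferred from the roller's height and travel.

**Roller in its rest:** it looks upright, under 1 mm from where it started and about 2–3 mm from the rest's middle. The force read zero at the same height as when I first gripped it.

**Other objects:** the red roller and the green look-alikes look unmoved in the last picture, and the gripper is clear of everything.

**Disagreement:** the scene camera put the strip about 5 mm further from the robot than the top and wrist cameras did. I took that as the scene camera seeing the tiles' sides, and used the other two.

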